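# Line up the optic moulds by size

### The job

Line the four brass optic moulds up in order of size on the row of four cream tiles, one upright in the middle of each tile: the smallest on the tile next to the blue cup, growing step by step to the largest on the tile at the far end. Never tip a mould over, and leave the green glass paperweight where it stands.

Things in the scene. Friction and masses are not known exactly. Their poses are not given: they have to be found in the camera images.
- mould_40_mid (a point): The smallest of four ribbed brass optic moulds (upright round metal cups, fluted outside, dark mouth on top): 40 mm high, 37 mm outer diameter at every height, stands upright on the bench. The point is its centre, 20 mm above its underside; its z axis points up out of the mouth. About 150 g, rigid, safe to pinch across the diameter anywhere; turning about its own axis does not matter.
- mould_52_mid (a point): The second smallest of four ribbed brass optic moulds (upright round metal cups, fluted outside, dark mouth on top): 52 mm high, 45 mm outer diameter at every height, stands upright on the bench. The point is its centre, 26 mm above its underside; its z axis points up out of the mouth. About 260 g, rigid, safe to pinch across the diameter anywhere; turning about its own axis does not matter.
- mould_64_mid (a point): The second largest of four ribbed brass optic moulds (upright round metal cups, fluted outside, dark mouth on top): 64 mm high, 53 mm outer diameter at every height, stands upright on the bench. The point is its centre, 32 mm above its underside; its z axis points up out of the mouth. About 420 g, rigid, safe to pinch across the diameter anywhere; turning about its own axis does not matter.
- mould_76_mid (a point): The largest of four ribbed brass optic moulds (upright round metal cups, fluted outside, dark mouth on top): 76 mm high, 61 mm outer diameter at every height, stands upright on the bench. The point is its centre, 38 mm above its underside; its z axis points up out of the mouth. About 620 g, rigid, safe to pinch across the diameter anywhere; turning about its own axis does not matter.
- tile_a_top (a point): Cream square firebrick tile, 76 x 76 x 8 mm, one end tile of the row (neighbour: tile b). Four alike lie fixed in a row, about 95 mm from centre to centre, on a brown plank (100 x 530 x 18 mm, fixed on the bench). The point is the centre of the tile's top face, 26 mm above the bench; z up, y along the row from a towards d, x across the row.
- tile_b_top (a point): Cream square firebrick tile, 76 x 76 x 8 mm, between tiles a and c. Four alike lie fixed in a row, about 95 mm from centre to centre, on a brown plank (100 x 530 x 18 mm, fixed on the bench). The point is the centre of the tile's top face, 26 mm above the bench; z up, y along the row from a towards d, x across the row.
- tile_c_top (a point): Cream square firebrick tile, 76 x 76 x 8 mm, between tiles b and d. Four alike lie fixed in a row, about 95 mm from centre to centre, on a brown plank (100 x 530 x 18 mm, fixed on the bench). The point is the centre of the tile's top face, 26 mm above the bench; z up, y along the row from a towards d, x across the row.
- tile_d_top (a point): Cream square firebrick tile, 76 x 76 x 8 mm, the other end tile of the row (neighbour: tile c). Four alike lie fixed in a row, about 95 mm from centre to centre, on a brown plank (100 x 530 x 18 mm, fixed on the bench). The point is the centre of the tile's top face, 26 mm above the bench; z up, y along the row from a towards d, x across the row.
- cup_mid (a point): Blue round cup, 62 mm across and 55 mm high, fixed on the plank just past one end tile of the row, about 85 mm from that tile's centre: past tile a or past tile d, which differs from start to start. A red brick piece (60 x 50 x 50 mm) is at the other end. The point is the cup's centre, half-way up.
- paperweight_mid (a point): Green glass paperweight, a squat dome 66 mm across and 48 mm high, standing loose among the moulds; not to be moved. The point is its centre, half-way up. (A brown wooden cup-shaped block of about the same size, 66 mm across and 45 mm high, also stands among them, in line with them, and is of no concern.)
Not all that is in view belongs to the job. What is shaped like the part that bears mould_40_mid but orange, pink or purple is not meant.

How it is judged:
By the outcome, as a careful person would: the job done as asked, in the order asked, and still so for the second after the job is handed in, with the robot touching nothing.
It also fails if it takes over 112 s, if anything falls off the work surface, if the arm or the gripper's body presses on something with over 40 N, if the wrist force passes 120 N, or if a joint passes its speed limit or range.

### The arm

A 6-joint arm with a two-finger parallel gripper is mounted at the origin on the work surface. World frame = base frame: x ahead of the robot, y to its left, z up, the work surface at z = 0. Lengths are in mm, angles in rad, forces in N, time in s.
With the tool pointing down it reaches from about 275 to 1000 mm from the base axis. Payload 8.4 kg.
Tool frame: the origin (TCP) lies between the finger pads; the fingertips stand r.nose_length ahead of it and the grasp point (between the pads) lies 8 mm behind it (r.nose_length is the distance from the TCP to the fingertips, in mm); y points along the fingers, x is the direction in which the jaws open and shut, and the axes are right-handed (so a half turn about y gives the same grasp; the last joint's range is limited). The gripper opens to 85 mm and grips with 20 to 120 N. Pads are 22 mm wide; open, the fingers measure 114 mm over their backs; the gripper's body (76 mm by 85 mm) begins 54 mm behind the grasp point. The pads swing forward as they close: fully open they stand 13 mm farther back than shut.
Start: joints at [-1.188, 0.353, 1.633, -0, 1.155, -0.002], TCP at [234.607, -579.299, 242.281] pointing down, gripper open.
Joint ranges: [-2.63, 2.63], [-0.92, 2.1], [0.06, 2.66], [-1.3, 4.44], [0, 2.69], [-3.02, 3.02]. Speed limits (rad/s): [2.22, 2.22, 2.79, 3.14, 3.14, 3.14].

### API

Orientations are given as [roll, pitch, yaw] about the fixed x, y, z axes, in that order (R = Rz(yaw) Ry(pitch) Rx(roll)).
In Python, from rig import r, cams, order gives the robot as it stands. The module is installed in compiled form; this text tells all that it offers.
- The arm moves only by the shell command python3 -m crank 'ROWS' [FORCE]. ROWS is JSON, a list of rows, each a list of 7 numbers: the turn, a rotation vector about the tool's x, y, z in degrees, then the shift along the tool's x, y, z in cm, then the opening, from -1 (shut) to 1 (fully open). A call has exactly 10 rows; each row shifts and turns the pose as measured when the row begins, along the tool's axes as they then stand; what a row does not reach is not made up. A row lasts 1/12 s, in which the tool goes at most 41.7 mm and 7.16 degrees, less where a joint would pass 70% of its speed; a pose out of reach is approached as far as the arm can. A call with a gripper value outside its range is refused whole. The fingers move at their own pace and stop on an object; FORCE is the grip in N (left out, the last holds). Time passes only in rows, so rows that do not move let the fingers close, or fill a call up. It gives the time, the measured TCP pose, the force and the opening at its end, in the units of the state.
- r.sense(): the state, without advancing time (a new reading comes with each control period).
- cams.grab_frame(name): name is "scene" or "top" or "wrist"; returns the picture (420x560x3 uint8, blue, green, red); there is no depth.
- cams.camera_info(name): a dict with "intrinsics" (3x3 intrinsics, pixels), "view" (4x4, takes a point from world to camera coordinates); the wrist camera has in their place "hand_eye" (4x4, takes a point from camera to tool coordinates, whose origin is the TCP and whose axes are the tool frame's). Camera axes: x right, y up, looking along -z (the intrinsics and any distortion apply to the point x, -y, -z); pixel columns grow to the right and rows downward; lengths in mm; the calibration is good to about 2 mm. The wrist camera is an equidistant fisheye: a pixel r from the principal point sees the ray r / f radians off the axis. A picture is of the moment at which its call begins: read the wrist's pose just before it. camera_info takes no time and is no camera call.
- order.sign_off(): hands the job in, once; it reports no verdict.
The state is a dict: "clock": time; "qpos": joint angles; "qvel": joint speeds; "joint_efforts": joint torques, N m; "eef_pos": TCP position; "tcp_rot": TCP orientation; "contact_force": force on the tool from outside, world axes, zero at the start; "wrist_torque": the same for the moment, N m; "opening": opening from 0.0 (shut) to 1.0 (fully open).
Only numpy, scipy, OpenCV 4.12 (cv2) and the standard library are available. Lean on these libraries where they do the work, as an engineer would, in place of code of your own. Each camera call takes 0.05 s, during which the arm holds its last target.

## Working session

There is one attempt and no reset: what is moved stays moved. The work goes in short steps, Python scripts to look and compute and a shell command to move; the robot and the scene stay as the last step left them, time stands still between calls to the robot, and variables do not carry over. Pictures are saved under pics/ and viewed, and the job is handed in when it is done.

```bash
mkdir -p pics; python3 - <<'E'
from rig import r,cams,order
import cv2,numpy as np
np.set_printoptions(suppress=True,precision=3)
for n in ["scene","top","wrist"]:
    print(n,cams.camera_info(n))
s=r.sense();print(s, r.nose_length)
for n in ["scene","top","wrist"]:
    cv2.imwrite(f"pics/{n}0.png",cams.grab_frame(n))
E
```

```text
scene {'intrinsics': array([[478.837,   0.   , 277.966],
       [  0.   , 478.837, 206.496],
       [  0.   ,   0.   ,   1.   ]]), 'view': array([[    0.439,     0.898,     0.02 ,  -208.855],
       [   -0.587,     0.27 ,     0.763,   259.911],
       [    0.68 ,    -0.347,     0.646, -1330.561],
       [    0.   ,     0.   ,     0.   ,     1.   ]])}
top {'intrinsics': array([[446.881,   0.   , 284.11 ],
       [  0.   , 446.881, 212.549],
       [  0.   ,   0.   ,   1.   ]]), 'view': array([[   0.011,   -1.   ,    0.021,  -10.706],
       [   0.981,    0.015,    0.195, -519.462],
       [  -0.195,    0.019,    0.981, -806.04 ],
       [   0.   ,    0.   ,    0.   ,    1.   ]])}
wrist {'intrinsics': array([[325.192,   0.   , 281.012],
       [  0.   , 325.192, 207.985],
       [  0.   ,   0.   ,   1.   ]]), 'hand_eye': array([[   1.   ,   -0.001,   -0.001,   -0.276],
       [  -0.001,    0.263,   -0.965, -131.057],
       [   0.001,    0.965,    0.263,   66.026],
       [   0.   ,    0.   ,    0.   ,    1.   ]])}
{'clock': 0.0, 'qpos': array([-1.188,  0.354,  1.634, -0.   ,  1.155, -0.002]), 'qvel': array([-0.   , -0.   , -0.001,  0.   ,  0.001,  0.001]), 'joint_efforts': array([ -0.001, -60.526, -34.207,   0.   ,   0.01 ,  -0.   ]), 'eef_pos': array([ 234.434, -578.902,  241.577]), 'tcp_rot': array([-1.571,  0.001, -1.186]), 'contact_force': array([-0.133, -0.159, -0.498]), 'wrist_torque': array([-0.009, -0.003,  0.022]), 'opening': 1.0003910911502136} 11.0
```

View images.

View pics/scene0.png

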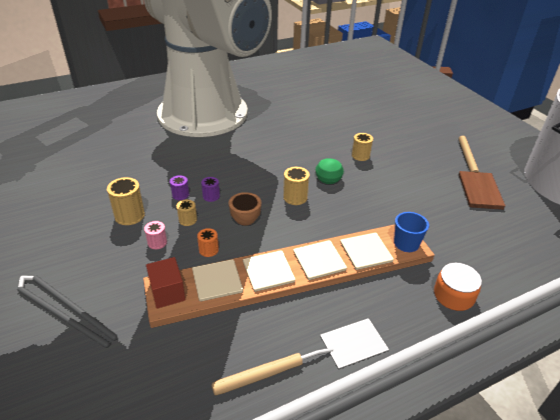

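View pics/top0.png

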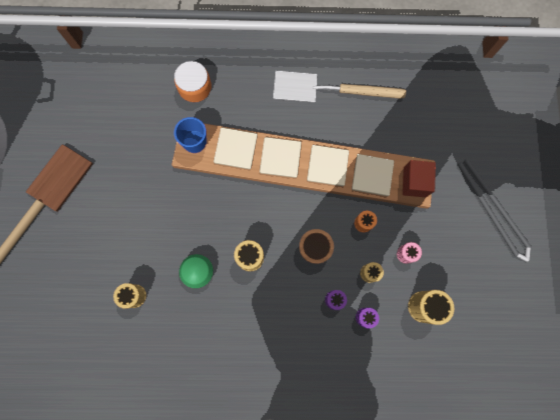

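View pics/wrist0.png

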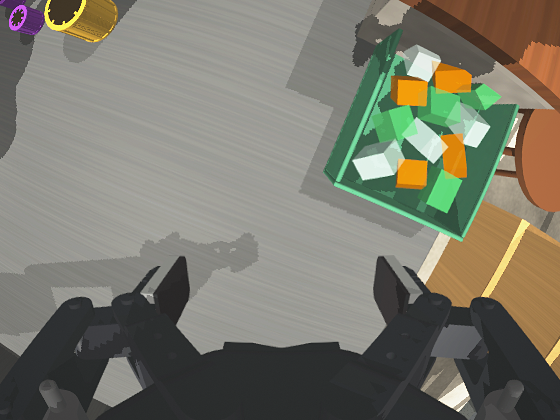

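```bash
cat > h.py <<'E'
import cv2,numpy as np
from scipy.optimize import minimize
from rig import r,cams,order
np.set_printoptions(suppress=True,precision=2)
def proj(n,P):
    ci=cams.camera_info(n);V=ci['view'];K=ci['intrinsics']
    p=np.asarray(P,float).reshape(-1,3)@V[:3,:3].T+V[:3,3]
    return np.c_[K[0,0]*p[:,0]/-p[:,2]+K[0,2], K[1,1]*-p[:,1]/-p[:,2]+K[1,2]]
def back(n,uv,z):
    ci=cams.camera_info(n);V=ci['view'];K=ci['intrinsics']
    d=np.array([(uv[0]-K[0,2])/K[0,0],-(uv[1]-K[1,2])/K[1,1],-1])
    R=V[:3,:3];o=-R.T@V[:3,3];d=R.T@d
    return o+d*(z-o[2])/d[2]
def sil(n,x,y,D,H,z0=0):
    a=np.linspace(0,2*np.pi,48,endpoint=False)
    c=np.c_[x+D/2*np.cos(a),y+D/2*np.sin(a)]
    P=np.r_[np.c_[c,0*a+z0],np.c_[c,0*a+z0+H]]
    return cv2.convexHull(proj(n,P).astype(np.float32))[:,0]
def brass(im):
    h=cv2.cvtColor(im,cv2.COLOR_BGR2HSV)
    return ((h[...,0]>14)&(h[...,0]<32)&(h[...,1]>110)&(h[...,2]>45)).astype(np.uint8)
def comp(im,uv,rad=32):
    m=brass(im);mm=np.zeros_like(m);cv2.circle(mm,tuple(int(v) for v in uv),rad,1,-1);m&=mm
    n,l,s,c=cv2.connectedComponentsWithStats(m)
    pts=[np.argwhere(l==i)[:,::-1] for i in range(1,n) if s[i,4]>6]
    return cv2.convexHull(np.concatenate(pts).astype(np.int32))[:,0]
def fit(hulls,D,H,z0,x0):
    S=4
    def mask(h):
        m=np.zeros((420*S//1,560*S),np.uint8);cv2.fillConvexPoly(m,np.round((h+0.0)*S).astype(np.int32),1);return m
    ms={}
    for n,h in hulls.items():
        m=np.zeros((420,560),np.uint8);cv2.fillConvexPoly(m,h.astype(np.int32),1)
        ms[n]=cv2.resize(m,None,fx=S,fy=S,interpolation=cv2.INTER_NEAREST)
    def cost(p):
        c=0
        for n,m in ms.items():
            q=mask(sil(n,p[0],p[1],D,H,z0)+0.5)
            c+=1-(q&m).sum()/max(1,(q|m).sum())
        return c
    s=minimize(cost,x0,method='Nelder-Mead',options=dict(initial_simplex=[[x0[0],x0[1]],[x0[0]+8,x0[1]],[x0[0],x0[1]+8]],xatol=.1,fatol=1e-4))
    return s.x,s.fun
E
python3 - <<'E'
from h import *
t=cv2.imread('pics/top0.png');sc=cv2.imread('pics/scene0.png')
obs=[((127,296),(363,146)),((249,256),(296,186)),((373,272),(187,212)),((437,307),(126,201))]
for a,b in obs:
    ht=comp(t,a,28);hs=comp(sc,b,30)
    for D,H in ((37,40),(45,52),(53,64),(61,76)):
        x0=back('top',a,H)
        f,c=fit({'top':ht,'scene':hs},D,H,0,x0[:2])
        print(a,D,f,round(c,3),fit({'top':ht},D,H,0,x0[:2]),fit({'scene':hs},D,H,0,x0[:2]))
for uv in ((236,148),(281,157),(328,165),(373,175)): print('tile',back('top',uv,26))
print('cup',back('top',(191,134),50),'pw',back('top',(195,272),24),'blk',back('top',(317,246),45))
print('dec',[back('top',p,35)for p in((367,221),(411,252),(337,300),(369,318))])
big=np.hstack([cv2.resize(t[125:335,100:470],None,fx=2,fy=2)]);cv2.imwrite('pics/crop_top.png',big)
E
```

```text
(127, 296) 37 [359.36 284.5 ] 0.543 (array([359.82, 284.65]), np.float64(0.207517793594306)) (array([359.61, 284.05]), np.float64(0.3386161577116351))
(127, 296) 45 [358.77 283.6 ] 0.242 (array([360.64, 281.7 ]), np.float64(0.16597086928286486)) (array([356.73, 285.01]), np.float64(0.038822792736380674))
(127, 296) 53 [359.   279.77] 0.734 (array([361.04, 273.51]), np.float64(0.41001246637359756)) (array([354.14, 286.78]), np.float64(0.3119787045252884))
(127, 296) 61 [360.75 275.91] 1.069 (array([366.39, 266.66]), np.float64(0.5609184171958964)) (array([349.4 , 285.23]), np.float64(0.4912453275624631))
(249, 256) 37 [441.06  62.8 ] 0.909 (array([438.98,  67.22]), np.float64(0.3931805477920626)) (array([440.78,  60.53]), np.float64(0.5123626373626373))
(249, 256) 45 [436.6   62.17] 0.346 (array([436.16,  61.56]), np.float64(0.09401137504182)) (array([435.65,  62.71]), np.float64(0.24954212454212454))
(249, 256) 53 [436.05  60.72] 0.289 (array([434.12,  59.76]), np.float64(0.21777155850970786)) (array([436.05,  60.92]), np.float64(0.06902931966979786))
(249, 256) 61 [432.65  58.51] 0.
[... 1180 characters left out ...]
nimize(cost,x0,method='Nelder-Mead',options=dict(initial_simplex=[[x0[0],x0[1]],[x0[0]+8,x0[1]],[x0[0],x0[1]+8]],xatol=.1,fatol=1e-4))
    res = _minimize_neldermead(fun, x0, args, callback, bounds=bounds,
                               **options)
    fxr = func(xr)
    fx = function(np.copy(x), *(wrapper_args + args))
  File "h.py", line 38, in cost
    q=mask(sil(n,p[0],p[1],D,H,z0)+0.5)
           ~~~^^^^^^^^^^^^^^^^^^^^
  File "h.py", line 18, in sil
    return cv2.convexHull(proj(n,P).astype(np.float32))[:,0]
                          ~~~~^^^^^
  File "h.py", line 6, in proj
    ci=cams.camera_info(n);V=ci['view'];K=ci['intrinsics']
ValueError: time passes only in moves, steps and waits
```

```bash
sed -i 's/^def proj/CI={n:cams.camera_info(n) for n in ("scene","top","wrist")}\ndef proj/; s/ci=cams.camera_info(n)/ci=CI[n]/' h.py
python3 - <<'E'
from h import *
t=cv2.imread('pics/top0.png');sc=cv2.imread('pics/scene0.png')
obs=[((127,296),(363,146),45,52),((249,256),(296,186),53,64),((373,272),(187,212),37,40),((437,307),(126,201),61,76)]
for a,b,D,H in obs:
    ht=comp(t,a,30);hs=comp(sc,b,32)
    x0=back('top',a,H)
    print(D,fit({'top':ht,'scene':hs},D,H,0,x0[:2]),fit({'top':ht},D,H,0,x0[:2]),fit({'scene':hs},D,H,0,x0[:2]))
    for im,h,n in((t,ht,'top'),(sc,hs,'scene')):
        f=fit({'top':ht,'scene':hs},D,H,0,x0[:2])[0]
        cv2.polylines(im,[np.round(sil(n,*f,D,H)).astype(np.int32)],True,(255,0,255),1)
# tiles
for name,im,seeds in (('top',cv2.imread('pics/top0.png'),((236,148),(281,157),(328,165),(373,175))),('scene',cv2.imread('pics/scene0.png'),((367,250),(320,259),(270,270),(217,280)))):
    h=cv2.cvtColor(im,cv2.COLOR_BGR2HSV); m=((h[...,1]<95)&(h[...,2]>90)).astype(np.uint8)
    n,l,s,c=cv2.connectedComponentsWithStats(m,connectivity=4)
    for uv in seeds:
        i=l[uv[1],uv[0]]; pts=np.argwhere(l==i)[:,::-1].astype(np.float32)
        rc=cv2.minAreaRect(pts) ; w=[back(name,q,26)[:2] for q in pts]; w=np.array(w,np.float32); rr=cv2.minAreaRect(w)
        print(name,i,s[i,4],'world rect',np.round(rr[0],1),np.round(rr[1],1),round(rr[2],1))
print('cup',back('top',(191,134),50),'pw',back('top',(195,272),24),'blk',back('top',(317,246),45))
print('dec',[back('top',p,35)for p in((367,221),(411,252),(337,300),(369,318))])
cv2.imwrite('pics/crop_top.png',cv2.resize(t[125:335,100:470],None,fx=2.1,fy=2.1))
cv2.imwrite('pics/crop_sc.png',cv2.resize(sc[125:320,90:450],None,fx=2.1,fy=2.1))
E
```

```text
45 (array([358.77, 283.6 ]), np.float64(0.24154186740146566)) (array([360.64, 281.7 ]), np.float64(0.16597086928286486)) (array([356.73, 285.01]), np.float64(0.038822792736380674))
53 (array([436.05,  60.72]), np.float64(0.28905393137000734)) (array([434.12,  59.76]), np.float64(0.21777155850970786)) (array([436.05,  60.92]), np.float64(0.06902931966979786))
37 (array([ 409.26, -175.85]), np.float64(0.24131642914096196)) (array([ 410.36, -174.33]), np.float64(0.14076149662106474)) (array([ 406.94, -175.99]), np.float64(0.05318432745388446))
61 (array([ 345.17, -280.98]), np.float64(0.183824307638915)) (array([ 345.99, -276.37]), np.float64(0.12670724109838505)) (array([ 343.38, -281.19]), np.float64(0.034088390442838734))
top 103 1438 world rect [657.8  96.6] [78.1 80.5] 80.6
top 111 1439 world rect [639.8   5.1] [78.  79.1] 83.7
top 119 1442 world rect [624.  -91.8] [78.6 79.2] 82.1
top 135 1429 world rect [ 605.7 -182.2] [77.8 78.4] 80.3
scene 90 1293 world rect [658.2  94.9] [79.1 81.1] 80.5
scene 94 1371 world rect [640.7   3.5] [78.7 81.1] 83.6
scene 111 1472 world rect [625.2 -93. ] [78.2 81.5] 81.8
scene 124 1559 world rect [ 606.9 -183.9] [77.1 81.7] 81.1
cup [675.57 182.36  50.  ] pw [405.89 165.55  24.  ] blk [456.71 -67.41  45.  ]
dec [array([ 508.4 , -166.44,   35.  ]), array([ 448.78, -250.31,   35.  ]), array([ 356.11, -105.81,   35.  ]), array([ 323.66, -165.57,   35.  ])]
```

View pics/crop_top.png

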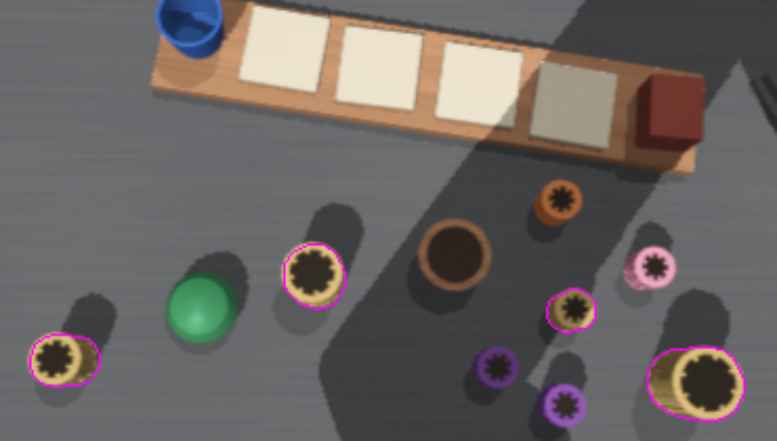

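View pics/crop_sc.png

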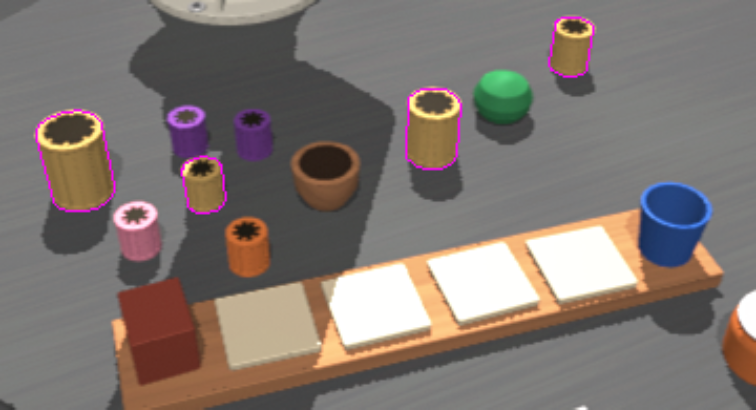

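The four brass moulds in the top picture are at (373,272)=40, (127,296)=52, (249,256)=64 and (437,307)=76. Their silhouettes match these sizes in both cameras. Things that could be mistaken for the 40 are orange (367,221), pink (411,252), purple (337,300) and (369,318), and the brown block (317,246). The cup is at (191,134), so the smallest mould goes on the tile at (236,148).

I'll turn the tool to yaw 0 first, so that tool x = world x, tool z = world y and tool y = down.

```bash
python3 -m crank '[[0,-6.8,0,0,0,0,0.3],[0,-6.8,0,0,0,0,0.3],[0,-6.8,0,0,0,0,0.3],[0,-6.8,0,0,0,0,0.3],[0,-6.8,0,0,0,0,0.3],[0,-6.8,0,0,0,0,0.3],[0,-6.8,0,0,0,0,0.3],[0,-6.8,0,0,0,0,0.3],[0,-6.8,0,0,0,0,0.3],[0,-6.8,0,0,0,0,0.3]]' 50
```

```text
clock: 0.98
eef_pos: [233.7, -576.9, 238.3]
tcp_rot: [-1.564, 0.002, 0.053]
contact_force: [-0.1, 0.2, 0.2]
opening: 0.651
```

```bash
python3 -m crank '[[0,3,0,1.6,0.5,3.6,0.3],[0,0,0,1.6,0.5,3.6,0.3],[0,0,0,1.6,0.5,3.6,0.3],[0,0,0,1.6,0.5,3.6,0.3],[0,0,0,1.6,0.5,3.6,0.3],[0,0,0,1.6,0.5,3.6,0.3],[0,0,0,1.6,0.5,3.6,0.3],[0,0,0,1.6,0.5,3.6,0.3],[0,0,0,1.6,0.5,3.6,0.3],[0,0,0,1.6,0.5,3.6,0.3]]'
```

```text
clock: 1.82
eef_pos: [388.3, -206.0, 186.5]
tcp_rot: [-1.568, 0.002, 0.006]
contact_force: [1.6, -1.0, -0.0]
opening: 0.654
```

```bash
python3 -m crank '[[0,0,0,1,2,1.5,0.3],[0,0,0,1,2,1.5,0.3],[0,0,0,0,2,0,0.3],[0,0,0,0,0,0,0.3],[0,0,0,0,0,0,0.3],[0,0,0,0,0,0,0.3],[0,0,0,0,0,0,0.3],[0,0,0,0,0,0,0.3],[0,0,0,0,0,0,0.3],[0,0,0,0,0,0,0.3]]'
python3 - <<'E'
from h import *
s=r.sense();print(s['eef_pos'],s['tcp_rot'])
cv2.imwrite('pics/w1.png',cams.grab_frame('wrist'))
E
```

```text
clock: 2.65
eef_pos: [411.6, -169.3, 128.2]
tcp_rot: [-1.569, -0.003, 0.01]
contact_force: [-0.1, -0.2, -0.9]
opening: 0.651
[ 411.65 -169.29  128.24] [-1.57 -0.    0.01]
```

View pics/w1.png

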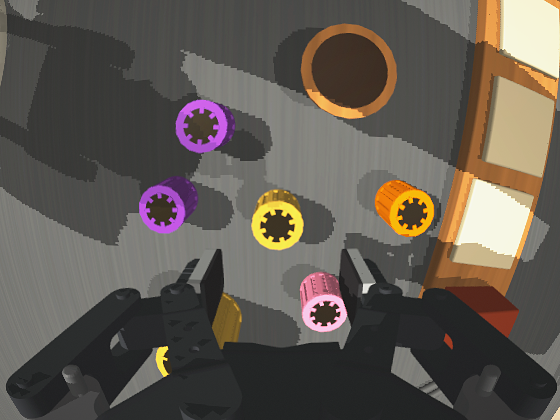

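```bash
cat >> h.py <<'E'
from scipy.spatial.transform import Rotation as Rn
def wback(uv,z,pos,rot):
    K=CI['wrist']['intrinsics'];T=CI['wrist']['hand_eye']
    d=np.array([uv[0]-K[0,2],uv[1]-K[1,2]]);rr=np.hypot(*d);th=rr/K[0,0]
    dc=np.array([np.sin(th)*d[0]/rr,-np.sin(th)*d[1]/rr,-np.cos(th)])
    R=Rn.from_euler('xyz',rot).as_matrix()
    o=R@T[:3,3]+pos; dw=R@T[:3,:3]@dc
    return o+dw*(z-o[2])/dw[2]
E
python3 - <<'E'
from h import *
s=r.sense();p,q=s['eef_pos'],s['tcp_rot']
im=cv2.imread('pics/w1.png')
m=brass(im)
# rim ring: bright brass
h=cv2.cvtColor(im,cv2.COLOR_BGR2HSV)
def rim(uv,R):
    mm=((h[...,0]>20)&(h[...,0]<35)&(h[...,1]>100)&(h[...,2]>200)).astype(np.uint8);z=np.zeros_like(mm);cv2.circle(z,uv,R,1,-1);mm&=z
    pts=np.argwhere(mm)[:,::-1].astype(np.float32);hu=cv2.convexHull(pts);return cv2.fitEllipse(hu)
e=rim((277,226),30);print(e)
print('40',wback(e[0],40,p,q))
print('brown',wback((349,70),45,p,q),'orange',wback((411,212),40,p,q),'pink',wback((325,314),40,p,q),'purple',wback((202,125),40,p,q),wback((161,210),40,p,q))
E
```

```text
((276.4013671875, 223.8568878173828), (49.4256706237793, 52.93193054199219), 129.9655303955078)
40 [ 408.51 -174.26   40.  ]
brown [455.25 -66.67  45.  ] orange [ 508.3  -164.66   40.  ] pink [ 448.08 -250.64   40.  ] purple [ 357.27 -104.66   40.  ] [ 323.72 -164.99   40.  ]
```

```bash
python3 -m crank '[[0,0,0,-0.3,0,-0.57,0.3],[0,0,0,0,0,0,0.3],[0,0,0,0,2.4,0,0.3],[0,0,0,0,2.4,0,0.3],[0,0,0,0,2.4,0,0.3],[0,0,0,0,1.8,0,0.3],[0,0,0,0,0,0,0.3],[0,0,0,0,0,0,0.3],[0,0,0,0,0,0,0.3],[0,0,0,0,0,0,0.3]]'
```

```text
clock: 3.53
eef_pos: [411.3, -178.8, 38.9]
tcp_rot: [-1.572, -0.01, 0.008]
contact_force: [-0.0, 0.2, -0.3]
opening: 0.648
```

```bash
python3 -m crank '[[0,0,0.5,-0.25,0.5,0.35,0.3],[0,0,0,0,0.9,0,0.3],[0,0,0,0,0.6,0,0.3],[0,0,0,0,0,0,0.3],[0,0,0,0,0,0,0.3],[0,0,0,0,0,0,0.3],[0,0,0,0,0,0,-1],[0,0,0,0,0,0,-1],[0,0,0,0,0,0,-1],[0,0,0,0,0,0,-1]]'
```

```text
clock: 4.37
eef_pos: [410.6, -175.8, 20.2]
tcp_rot: [-1.575, -0.005, 0.008]
contact_force: [0.6, -0.2, -1.4]
opening: 0.42
```

```bash
python3 -m crank '[[0,0,0,0,0,0,-1],[0,0,0,0,0,0,-1],[0,0,0,0,-1,0,-1],[0,0,0,0,-2.5,0,-1],[0,0,0,0,-3,0,-1],[0,0,0,0,-3,0,-1],[0,0,0,0,-2.5,0,-1],[0,0,0,2,0,2,-1],[0,0,0,2.5,0,2.7,-1],[0,0,0,2.5,0,2.7,-1]]'
```

```text
clock: 5.2
eef_pos: [476.2, -101.6, 150.3]
tcp_rot: [-1.574, -0.002, 0.001]
contact_force: [0.7, -0.7, -1.9]
opening: 0.422
```

```bash
python3 -m crank '[[0,0,0,2.4,0,2.6,-1],[0,0,0,2.4,0,2.6,-1],[0,0,0,2.4,0,2.6,-1],[0,0,0,2.4,0,2.6,-1],[0,0,0,2.4,0,2.6,-1],[0,0,0,2.4,0,2.6,-1],[0,0,0,2,0,2,-1],[0,0,0,0.6,0,0.6,-1],[0,0,0,0,0,0,-1],[0,0,0,0,0,0,-1]]'
```

```text
clock: 6.03
eef_pos: [655.2, 96.5, 158.8]
tcp_rot: [-1.573, -0.009, 0.005]
contact_force: [-0.9, -0.2, -1.8]
opening: 0.421
```

```bash
python3 -m crank '[[0,0,0.5,0.25,1,0,-1],[0,0,0,0,2.2,0,-1],[0,0,0,0,2.2,0,-1],[0,0,0,0,2.2,0,-1],[0,0,0,0,1.8,0,-1],[0,0,0,0,0,0,-1],[0,0,0,0,0,0,-1],[0,0,0,0,0,0,-1],[0,0,0,0,0,0,-1],[0,0,0,0,0,0,-1]]'
```

```text
clock: 6.87
eef_pos: [651.8, 85.8, 62.9]
tcp_rot: [-1.575, 0.006, -0.003]
contact_force: [-0.4, 0.9, -2.0]
opening: 0.421
```

```bash
python3 -m crank '[[0,0,-0.3,0.6,0,1,-1],[0,0,0,0,0,0,-1],[0,0,0,0,0.5,0,-1],[0,0,0,0,0,0,-1],[0,0,0,0,0,0,-1],[0,0,0,0,0,0,-1],[0,0,0,0,0,0,-1],[0,0,0,0,0,0,-1],[0,0,0,0,0,0,-1],[0,0,0,0,0,0,-1]]'
```

```text
clock: 7.7
eef_pos: [660.6, 97.7, 60.9]
tcp_rot: [-1.574, -0.005, -0.003]
contact_force: [0.3, 0.8, -0.3]
opening: 0.418
```

```bash
python3 -m crank '[[0,0,0.2,-0.2,0.6,-0.2,-1],[0,0,0,0,0.5,0,-1],[0,0,0,0,0,0,-1],[0,0,0,0,0,0,-1],[0,0,0,0,0,0,-1],[0,0,0,0,0,0,-1],[0,0,0,0,0,0,-1],[0,0,0,0,0,0,-1],[0,0,0,0,0,0,-1],[0,0,0,0,0,0,-1]]'
python3 - <<'E'
from h import *
s=r.sense();print(s['eef_pos'],s['tcp_rot'],s['contact_force'])
cv2.imwrite('pics/w2.png',cams.grab_frame('wrist'))
cv2.imwrite('pics/s2.png',cams.grab_frame('scene'))
E
```

```text
clock: 8.53
eef_pos: [658.2, 95.1, 48.4]
tcp_rot: [-1.574, -0.001, -0.003]
contact_force: [0.3, -0.1, -1.5]
opening: 0.419
[658.25  95.15  48.39] [-1.57 -0.   -0.  ] [ 0.29 -0.1  -1.49]
```

View pics/w2.png

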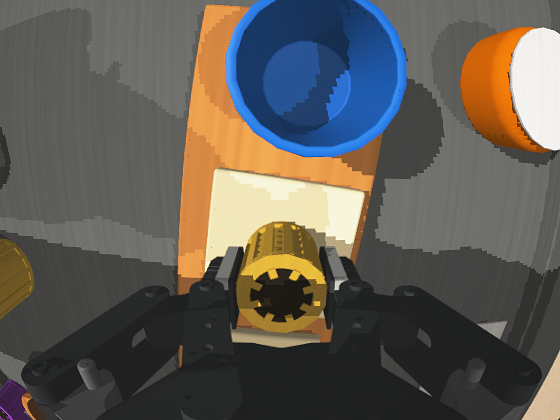

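View pics/s2.png

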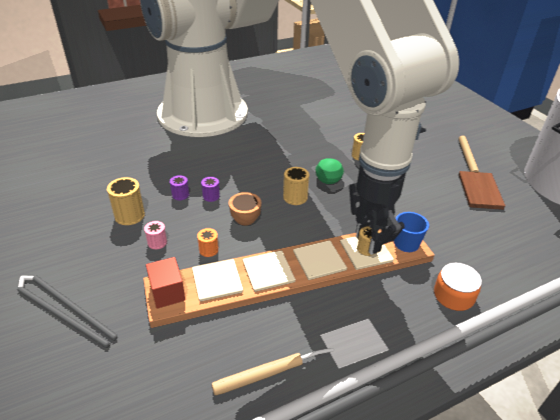

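```bash
python3 -m crank '[[0,0,0,0,0.2,0,-1],[0,0,0,0,0,0,-1],[0,0,0,0,0,0,-1],[0,0,0,0,0,0,-1],[0,0,0,0,0,0,0],[0,0,0,0,0,0,0.2],[0,0,0,0,0,0,0.3],[0,0,0,0,0,0,0.3],[0,0,0,0,0,0,0.3],[0,0,0,0,0,0,0.3]]'
```

```text
clock: 9.47
eef_pos: [659.1, 95.3, 47.2]
tcp_rot: [-1.574, -0.003, -0.003]
contact_force: [-0.3, 0.1, 0.8]
opening: 0.654
```

```bash
python3 -m crank '[[0,0,0,0,-1,0,0.3],[0,0,0,0,-2.5,0,0.3],[0,0,0,0,-3,0,0.3],[0,0,0,0,-3,0,0.7],[0,0,0,-1,-2,0,0.7],[0,0,0,-2,-1,0,0.7],[0,0,0,-2,0,0,0.7],[0,0,0,-1,0,0,0.7],[0,0,0,0,0,0,0.7],[0,0,0,0,0,0,0.7]]'
python3 - <<'E'
from h import *
s=r.sense();print(s['eef_pos'],s['tcp_rot'],s['contact_force'])
cv2.imwrite('pics/w3.png',cams.grab_frame('wrist'))
E
```

```text
clock: 10.3
eef_pos: [597.8, 95.9, 184.0]
tcp_rot: [-1.574, -0.007, -0.003]
contact_force: [0.3, -0.0, 0.6]
opening: 0.851
[597.77  95.92 183.97] [-1.57 -0.01 -0.  ] [ 0.33 -0.02  0.59]
```

View pics/w3.png

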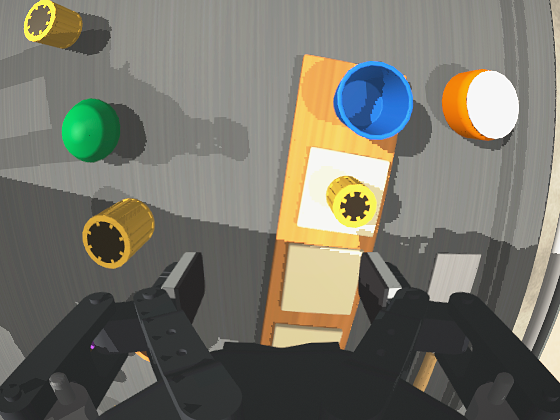

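```bash
python3 - <<'E'
from h import *
s=r.sense();p,q=s['eef_pos'],s['tcp_rot']
im=cv2.imread('pics/w3.png');h=cv2.cvtColor(im,cv2.COLOR_BGR2HSV)
def rim(uv,R,v=150):
    mm=((h[...,0]>18)&(h[...,0]<35)&(h[...,1]>120)&(h[...,2]>v)).astype(np.uint8);z=np.zeros_like(mm);cv2.circle(z,uv,R,1,-1);mm&=z
    hu=cv2.convexHull(np.argwhere(mm)[:,::-1].astype(np.float32));return cv2.fitEllipse(hu)
print('40 mould',wback((354.5,205),66,p,q),rim((354,205),24,200))
c=[(312,148),(391,161),(379,237),(297,226)]
w=np.array([wback(u,26,p,q) for u in c]);print(w[:,:2],w.mean(0),np.linalg.norm(np.roll(w,1,0)-w,axis=1))
print('52',wback((40,21),52,p,q),'64',wback((106,245),64,p,q),'pw',wback((91,130),30,p,q),'cup',wback((374,100),73,p,q))
E
```

```text
40 mould [657.73  96.39  66.  ] ((353.2158508300781, 204.22557067871094), (44.76725387573242, 45.78960037231445), 129.02317810058594)
[[626.39 138.3 ]
 [700.98 127.93]
 [694.72  53.16]
 [613.68  65.47]] [658.94  96.21  26.  ] [73.92 75.31 75.03 81.97]
52 [362.07 281.87  52.  ] 64 [437.44  58.92  64.  ] pw [414.12 163.59  30.  ] cup [668.53 180.11  73.  ]
```

```bash
python3 -m crank '[[0,0,0,-2,0,1.5,0.7],[0,0,0,-3.2,0,2.5,0.7],[0,0,0,-3.2,0,2.5,0.7],[0,0,0,-3.2,0.5,2.5,0.7],[0,0,0,-3.2,0.5,2.5,0.7],[0,0,0,-3.2,0.5,2.5,0.7],[0,0,0,-3,0.5,2.5,0.7],[0,0,0,-2,0,1.5,0.7],[0,0,0,-1,0,0.7,0.7],[0,0,0,0,0,0,0.7]]'
```

```text
clock: 11.18
eef_pos: [358.8, 291.4, 156.3]
tcp_rot: [-1.575, -0.009, -0.009]
contact_force: [0.4, -0.3, -0.1]
opening: 0.846
```

```bash
python3 -m crank '[[0,0,0.5,0,0,-0.7,0.7],[0,0,0,0,1.5,0,0.7],[0,0,0,0,2,0,0.7],[0,0,0,0,2,0,0.7],[0,0,0,0,1,0,0.7],[0,0,0,0,0,0,0.7],[0,0,0,0,0,0,0.7],[0,0,0,0,0,0,0.7],[0,0,0,0,0,0,0.7],[0,0,0,0,0,0,0.7]]'
python3 - <<'E'
from h import *
s=r.sense();print(s['eef_pos'],s['tcp_rot'],s['contact_force'])
cv2.imwrite('pics/w4.png',cams.grab_frame('wrist'))
E
```

```text
clock: 12.02
eef_pos: [369.8, 280.9, 90.1]
tcp_rot: [-1.574, -0.002, -0.012]
contact_force: [0.3, -0.1, -0.8]
opening: 0.851
[369.76 280.94  90.07] [-1.57 -0.   -0.01] [ 0.35 -0.06 -0.82]
```

View pics/w4.png

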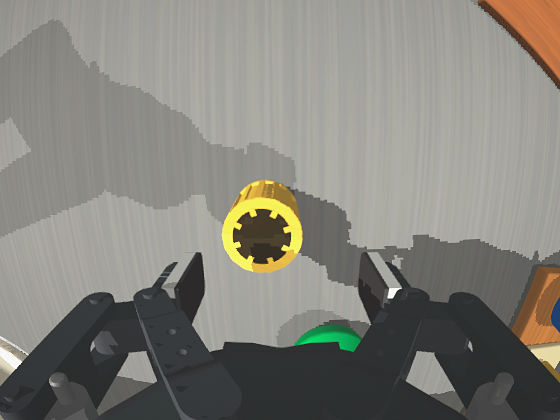

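```bash
python3 - <<'E'
from h import *
s=r.sense();p,q=s['eef_pos'],s['tcp_rot']
im=cv2.imread('pics/w4.png');h=cv2.cvtColor(im,cv2.COLOR_BGR2HSV)
print('52',wback((262,234.5),52,p,q))
E
```

```text
52 [359.04 286.2   52.  ]
```

```bash
python3 -m crank '[[0,0,0,-1.1,0,0.4,0.7],[0,0,0,0,0,0,0.7],[0,0,0,0,0,0,0.7],[0,0,0,0,1,0,0.7],[0,0,0,0,1,0,0.7],[0,0,0,0,1,0,0.7],[0,0,0,0,0,0,0.7],[0,0,0,0,0,0,0.7],[0,0,0,0,0,0,0.7],[0,0,0,0,0,0,0.7]]'
```

```text
clock: 12.9
eef_pos: [357.5, 286.4, 57.8]
tcp_rot: [-1.573, -0.003, -0.01]
contact_force: [0.2, 0.7, -0.8]
opening: 0.848
```

```bash
python3 -m crank '[[0,0,0,0.1,1,-0.1,0.7],[0,0,0,0,1.2,0,0.7],[0,0,0,0,1,0,0.7],[0,0,0,0,0.3,0,0.7],[0,0,0,0,0,0,0.7],[0,0,0,0,0,0,0.7],[0,0,0,0,0,0,-1],[0,0,0,0,0,0,-1],[0,0,0,0,0,0,-1],[0,0,0,0,0,0,-1]]'
```

```text
clock: 13.73
eef_pos: [360.4, 286.0, 22.2]
tcp_rot: [-1.57, -0.007, -0.01]
contact_force: [-0.0, -0.5, -3.0]
opening: 0.518
```

```bash
python3 -m crank '[[0,0,0,0,0,0,-1],[0,0,0,0,0,0,-1],[0,0,0,0,-1,0,-1],[0,0,0,0,-2.5,0,-1],[0,0,0,0,-3,0,-1],[0,0,0,0,-3,0,-1],[0,0,0,0,-2.5,0,-1],[0,0,0,1.5,-0.5,-1.5,-1],[0,0,0,2.6,0,-2.6,-1],[0,0,0,2.6,0,-2.6,-1]]'
```

```text
clock: 14.57
eef_pos: [422.9, 218.7, 158.0]
tcp_rot: [-1.57, -0.005, -0.003]
contact_force: [0.1, 0.7, -2.9]
opening: 0.514
```

```bash
python3 -m crank '[[0,0,0,2.7,0,-2.7,-1],[0,0,0,2.7,0,-2.7,-1],[0,0,0,2.7,0,-2.7,-1],[0,0,0,2.7,0,-2.7,-1],[0,0,0,2.7,0,-2.7,-1],[0,0,0,2.7,0,-2.7,-1],[0,0,0,2.4,0,-2.4,-1],[0,0,0,1.2,0,-1.2,-1],[0,0,0,0.5,0,-0.5,-1],[0,0,0,0,0,0,-1]]'
```

```text
clock: 15.4
eef_pos: [636.2, -2.2, 167.9]
tcp_rot: [-1.57, -0.013, -0.006]
contact_force: [0.9, 0.3, -3.0]
opening: 0.509
```

```bash
python3 -m crank '[[0,0,0,0,0,0,-1],[0,0,0,0,1,0,-1],[0,0,0,0,2,0,-1],[0,0,0,0,2,0,-1],[0,0,0,0,1.5,0,-1],[0,0,0,0,0.5,0,-1],[0,0,0,0,0,0,-1],[0,0,0,0,0,0,-1],[0,0,0,0,0,0,-1],[0,0,0,0,0,0,-1]]'
```

```text
clock: 16.23
eef_pos: [629.3, 7.0, 95.4]
tcp_rot: [-1.568, -0.008, 0.002]
contact_force: [0.5, -0.4, -3.0]
opening: 0.513
```

```bash
python3 -m crank '[[0,0,0.5,1.1,0,-0.2,-1],[0,0,0,0,0,0,-1],[0,0,0,0,0,0,-1],[0,0,0,0,1.3,0,-1],[0,0,0,0,1.3,0,-1],[0,0,0,0,1.2,0,-1],[0,0,0,0,0,0,-1],[0,0,0,0,0,0,-1],[0,0,0,0,0,0,-1],[0,0,0,0,0,0,-1]]'
```

```text
clock: 17.07
eef_pos: [639.2, 5.5, 55.2]
tcp_rot: [-1.568, -0.001, 0.002]
contact_force: [-0.9, 0.5, -3.2]
opening: 0.512
```

```bash
python3 -m crank '[[0,0,0,0.1,0.5,-0.1,-1],[0,0,0,0,0,0,-1],[0,0,0,0,0.2,0,-1],[0,0,0,0,0,0,-1],[0,0,0,0,0,0,-1],[0,0,0,0,0,0,-1],[0,0,0,0,0,0,-1],[0,0,0,0,0,0,-1],[0,0,0,0,0,0,-1],[0,0,0,0,0,0,-1]]'
```

```text
clock: 17.9
eef_pos: [641.6, 4.4, 49.2]
tcp_rot: [-1.568, -0.004, 0.001]
contact_force: [0.5, -0.5, -2.6]
opening: 0.513
```

```bash
python3 -m crank '[[0,0,0.2,-0.1,0,0,-1],[0,0,0,0,0.1,0,-1],[0,0,0,0,0.05,0,-1],[0,0,0,0,0,0,-1],[0,0,0,0,0,0,0.2],[0,0,0,0,0,0,0.3],[0,0,0,0,0,0,0.5],[0,0,0,0,0,0,0.7],[0,0,0,0,0,0,0.7],[0,0,0,0,0,0,0.7]]'
```

```text
clock: 18.73
eef_pos: [642.0, 4.4, 49.0]
tcp_rot: [-1.568, -0.003, 0.002]
contact_force: [0.1, -0.3, 0.7]
opening: 0.851
```

```bash
python3 -m crank '[[0,0,0,0,-1,0,0.7],[0,0,0,0,-2.5,0,0.7],[0,0,0,0,-3,0,0.7],[0,0,0,0,-3,0,0.8],[0,0,0,-1,-2,0,0.8],[0,0,0,-2,-1,0,0.8],[0,0,0,-2,0,0,0.8],[0,0,0,-1,0,0,0.8],[0,0,0,0,0,0,0.8],[0,0,0,0,0,0,0.8]]'
python3 - <<'E'
from h import *
s=r.sense();print(s['eef_pos'],s['tcp_rot'],s['contact_force'])
cv2.imwrite('pics/w5.png',cams.grab_frame('wrist'))
E
```

```text
clock: 19.57
eef_pos: [580.6, 3.9, 185.7]
tcp_rot: [-1.568, -0.007, 0.001]
contact_force: [0.6, -0.0, 0.6]
opening: 0.899
[580.6    3.87 185.75] [-1.57 -0.01  0.  ] [ 0.6  -0.05  0.58]
```

View pics/w5.png

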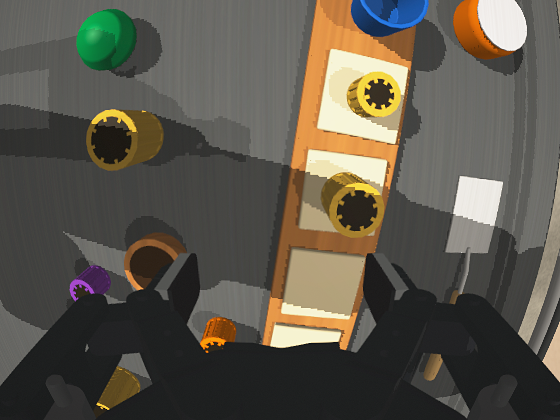

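```bash
python3 - <<'E'
from h import *
s=r.sense();p,q=s['eef_pos'],s['tcp_rot']
print('52',wback((356,208),78,p,q),'40',wback((379,94),66,p,q),'64',wback((112,140),64,p,q))
for c in ([(311,150),(388,160),(378,244),(298,233)],[(293,247),(368,256),(353,319),(279,312)]):
  w=np.array([wback(u,26,p,q) for u in c]);print(w.mean(0),np.linalg.norm(np.roll(w,1,0)-w,axis=1))
E
```

```text
52 [639.37   5.59  78.  ] 40 [657.8   94.87  66.  ] 64 [438.4   61.18  64.  ]
[641.35   1.18  26.  ] [79.14 73.31 83.45 81.11]
[625.55 -90.36  26.  ] [75.84 76.24 76.07 81.47]
```

```bash
python3 -m crank '[[0,0,0,-2,0,0.8,0.8],[0,0,0,-2.6,0,1,0.8],[0,0,0,-2.6,0,1,0.8],[0,0,0,-2.4,1,1,0.8],[0,0,0,-2.2,1,0.9,0.8],[0,0,0,-1.2,1,0.5,0.8],[0,0,0,-0.6,1,0.3,0.8],[0,0,0,0,1,0,0.8],[0,0,0,0,0,0,0.8],[0,0,0,0,0,0,0.8]]'
python3 - <<'E'
from h import *
s=r.sense();print(s['eef_pos'],s['tcp_rot'],s['contact_force'])
cv2.imwrite('pics/w6.png',cams.grab_frame('wrist'))
E
```

```text
clock: 20.45
eef_pos: [447.1, 61.2, 129.5]
tcp_rot: [-1.568, -0.006, 0.001]
contact_force: [0.0, 1.2, -0.0]
opening: 0.899
[447.1   61.21 129.51] [-1.57 -0.01  0.  ] [ 0.    1.2  -0.01]
```

View pics/w6.png

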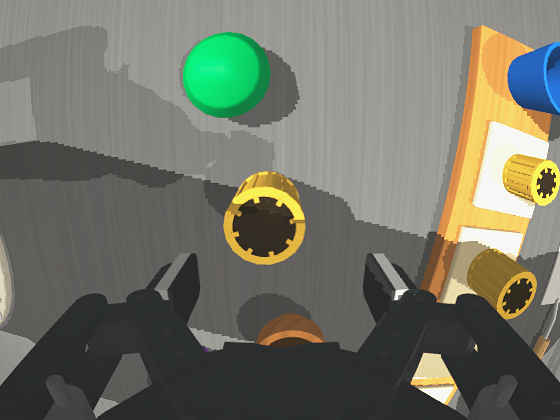

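```bash
python3 - <<'E'
from h import *
s=r.sense();p,q=s['eef_pos'],s['tcp_rot'];print(p)
print('64',wback((264,226),64,p,q),'pw',wback((226,75),40,p,q))
E
python3 -m crank '[[0,0,0.3,-1.1,0,-0.05,0.8],[0,0,0,0,0,0,0.8],[0,0,0,0,0,0,0.8],[0,0,0,0,1.2,0,0.8],[0,0,0,0,1.5,0,0.8],[0,0,0,0,0.9,0,0.8],[0,0,0,0,0,0,0.8],[0,0,0,0,0,0,0.8],[0,0,0,0,0,0,0.8],[0,0,0,0,0,0,0.8]]'
```

```text
[447.28  61.16 129.63]
64 [436.47  62.24  64.  ] pw [410.32 160.35  40.  ]
clock: 21.33
eef_pos: [440.1, 60.4, 96.3]
tcp_rot: [-1.567, -0.007, -0.001]
contact_force: [0.1, 0.6, 0.2]
opening: 0.902
```

```bash
python3 -m crank '[[0,0,0.3,-0.4,0,0.1,0.8],[0,0,0,0,0,0,0.8],[0,0,0,0,1.5,0,0.8],[0,0,0,0,1.8,0,0.8],[0,0,0,0,1.6,0,0.8],[0,0,0,0,0.8,0,0.8],[0,0,0,0,0,0,0.8],[0,0,0,0,0,0,0.8],[0,0,0,0,0,0,0.8],[0,0,0,0,0,0,0.8]]'
```

```text
clock: 22.17
eef_pos: [439.3, 62.5, 42.0]
tcp_rot: [-1.566, -0.009, -0.001]
contact_force: [-0.5, -0.2, -0.1]
opening: 0.903
```

```bash
python3 -m crank '[[0,0,0.5,-0.3,0.3,-0.1,0.8],[0,0,0,0,0.6,0,0.8],[0,0,0,0,0.5,0,0.8],[0,0,0,0,0,0,0.8],[0,0,0,0,0,0,0.8],[0,0,0,0,0,0,-1],[0,0,0,0,0,0,-1],[0,0,0,0,0,0,-1],[0,0,0,0,0,0,-1],[0,0,0,0,0,0,-1]]' 60
```

```text
clock: 23.0
eef_pos: [436.9, 61.5, 28.5]
tcp_rot: [-1.566, -0.002, -0.001]
contact_force: [-0.2, 0.1, -2.3]
opening: 0.606
```

```bash
python3 -m crank '[[0,0,0,0,0,0,-1],[0,0,0,0,0,0,-1],[0,0,0,0,-1,0,-1],[0,0,0,0,-2.5,0,-1],[0,0,0,0,-3,0,-1],[0,0,0,0,-3,0,-1],[0,0,0,0,-2.5,0,-1],[0,0,0,1.5,-0.5,-1.2,-1],[0,0,0,2.2,0,-1.8,-1],[0,0,0,2.2,0,-1.8,-1]]'
```

```text
clock: 23.83
eef_pos: [489.3, 13.4, 161.5]
tcp_rot: [-1.566, 0.007, 0.003]
contact_force: [-0.0, 0.5, -4.1]
opening: 0.606
```

```bash
python3 -m crank '[[0,0,0,2.2,0,-1.7,-1],[0,0,0,2.2,0,-1.7,-1],[0,0,0,2.2,0,-1.7,-1],[0,0,0,2.2,0,-1.7,-1],[0,0,0,2,0,-1.6,-1],[0,0,0,1.2,0,-1,-1],[0,0,0,0.6,0,-0.5,-1],[0,0,0,0,0.5,0,-1],[0,0,0,0,0.5,0,-1],[0,0,0,0,0,0,-1]]'
```

```text
clock: 24.67
eef_pos: [619.6, -93.1, 153.9]
tcp_rot: [-1.566, 0.008, 0.001]
contact_force: [0.2, 0.2, -4.6]
opening: 0.609
```

```bash
python3 -m crank '[[0,0,0,0,0.5,0,-1],[0,0,0,0,1,0,-1],[0,0,0,0,1.5,0,-1],[0,0,0,0,1.3,0,-1],[0,0,0,0,1,0,-1],[0,0,0,0,0.5,0,-1],[0,0,0,0,0,0,-1],[0,0,0,0,0,0,-1],[0,0,0,0,0,0,-1],[0,0,0,0,0,0,-1]]'
```

```text
clock: 25.5
eef_pos: [613.8, -87.9, 90.5]
tcp_rot: [-1.565, 0.013, 0.005]
contact_force: [-0.2, -0.1, -4.0]
opening: 0.61
```

```bash
python3 -m crank '[[-0.3,0,-0.7,1.05,0,-0.4,-1],[0,0,0,0,0,0,-1],[0,0,0,0,0,0,-1],[0,0,0,0,0.9,0,-1],[0,0,0,0,1.1,0,-1],[0,0,0,0,0.9,0,-1],[0,0,0,0,0,0,-1],[0,0,0,0,0,0,-1],[0,0,0,0,0,0,-1],[0,0,0,0,0,0,-1]]'
```

```text
clock: 26.33
eef_pos: [626.4, -92.7, 59.1]
tcp_rot: [-1.571, -0.002, 0.004]
contact_force: [0.6, -0.4, -4.7]
opening: 0.608
```

```bash
python3 -m crank '[[0,0,0.1,-0.15,0.2,0,-1],[0,0,0,0,0,0,-1],[0,0,0,0,0.15,0,-1],[0,0,0,0,0,0,-1],[0,0,0,0,0,0,-1],[0,0,0,0,0,0,-1],[0,0,0,0,0,0,-1],[0,0,0,0,0,0,-1],[0,0,0,0,0,0,-1],[0,0,0,0,0,0,-1]]'
```

```text
clock: 27.17
eef_pos: [625.6, -92.8, 56.7]
tcp_rot: [-1.571, -0.002, 0.005]
contact_force: [0.6, -0.4, -3.7]
opening: 0.607
```

```bash
python3 -m crank '[[0,0,0.1,-0.1,0.15,0,-1],[0,0,0,0,0.1,0,-1],[0,0,0,0,0,0,-1],[0,0,0,0,0,0,-1],[0,0,0,0,0,0,0.3],[0,0,0,0,0,0,0.4],[0,0,0,0,0,0,0.6],[0,0,0,0,0,0,0.8],[0,0,0,0,0,0,0.8],[0,0,0,0,0,0,0.8]]'
```

```text
clock: 28.0
eef_pos: [626.5, -93.2, 55.9]
tcp_rot: [-1.572, -0.005, 0.005]
contact_force: [0.4, 0.6, 1.3]
opening: 0.899
```

```bash
python3 -m crank '[[0,0,0,0,-1,0,0.8],[0,0,0,0,-2.5,0,0.8],[0,0,0,0,-3,0,0.8],[0,0,0,0,-3,0,1],[0,0,0,-1,-2,0,1],[0,0,0,-2,-1,0,1],[0,0,0,-2,0,0,1],[0,0,0,-1,0,0,1],[0,0,0,0,0,0,1],[0,0,0,0,0,0,1]]'
python3 - <<'E'
from h import *
s=r.sense();print(s['eef_pos'],s['tcp_rot'],s['contact_force'])
cv2.imwrite('pics/w7.png',cams.grab_frame('wrist'))
E
```

```text
clock: 28.83
eef_pos: [564.9, -93.3, 192.6]
tcp_rot: [-1.573, -0.009, 0.005]
contact_force: [-0.5, 0.2, -0.0]
opening: 1.0
[564.94 -93.32 192.64] [-1.57 -0.01  0.  ] [-0.53  0.22 -0.01]
```

View pics/w7.png

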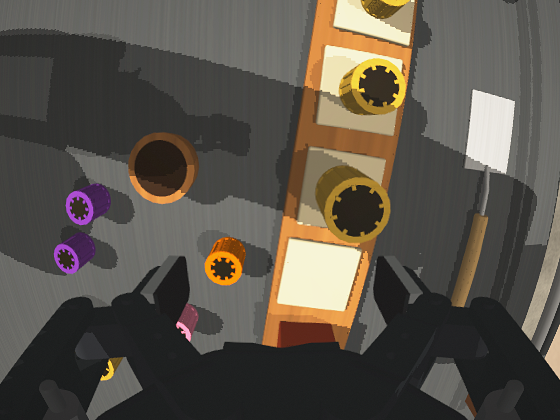

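```bash
python3 - <<'E'
from h import *
s=r.sense();p,q=s['eef_pos'],s['tcp_rot']
print('64',wback((358,208),90,p,q),'52',wback((379,87),78,p,q))
for c in ([(287,238),(361,247),(352,312),(276,305)],):
  w=np.array([wback(u,26,p,q) for u in c]);print(w.mean(0),np.linalg.norm(np.roll(w,1,0)-w,axis=1))
E
python3 -m crank '[[0,0,0,-1.5,0,-1.3,1],[0,0,0,-2.8,0,-2.4,1],[0,0,0,-2.8,0,-2.4,1],[0,0,0,-2.8,0,-2.4,1],[0,0,0,-2.8,0.5,-2.4,1],[0,0,0,-2.8,0.5,-2.4,1],[0,0,0,-2.8,0.5,-2.4,1],[0,0,0,-1.6,0.5,-1.4,1],[0,0,0,-0.8,0,-0.7,1],[0,0,0,0,0,0,1]]'
python3 -m crank '[[0,0,0,0,0,0,1],[0,0,0,0,0.5,0,1],[0,0,0,0,0.5,0,1],[0,0,0,0,0,0,1],[0,0,0,0,0,0,1],[0,0,0,0,0,0,1],[0,0,0,0,0,0,1],[0,0,0,0,0,0,1],[0,0,0,0,0,0,1],[0,0,0,0,0,0,1]]'
python3 - <<'E'
from h import *
s=r.sense();print(s['eef_pos'],s['tcp_rot'],s['contact_force'])
cv2.imwrite('pics/w8.png',cams.grab_frame('wrist'))
E
```

```text
64 [624.19 -90.59  90.  ] 52 [640.25   2.28  78.  ]
[ 606.72 -182.78   26.  ] [77.89 75.69 78.3  84.58]
clock: 29.72
eef_pos: [360.3, -280.5, 166.2]
tcp_rot: [-1.571, -0.01, 0.01]
contact_force: [0.3, -0.9, -0.5]
opening: 0.996
clock: 30.55
eef_pos: [365.1, -279.1, 154.4]
tcp_rot: [-1.57, -0.01, 0.014]
contact_force: [-0.8, 0.5, -0.2]
opening: 0.999
[ 365.14 -279.09  154.45] [-1.57 -0.01  0.01] [-0.77  0.47 -0.17]
```

View pics/w8.png

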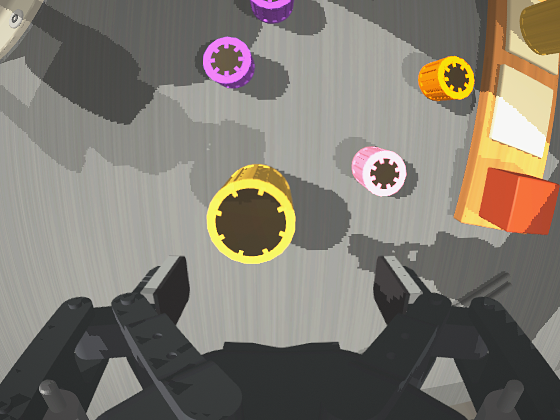

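```bash
python3 - <<'E'
from h import *
s=r.sense();p,q=s['eef_pos'],s['tcp_rot'];print(p)
print('76',wback((251.5,220.5),76,p,q))
E
python3 -m crank '[[0,0.7,0.6,-1,0,-0.1,1],[0,0,0,-0.9,0,0,1],[0,0,0,0,0,0,1],[0,0,0,0,1,0,1],[0,0,0,0,1,0,1],[0,0,0,0,0.7,0,1],[0,0,0,0,0,0,1],[0,0,0,0,0,0,1],[0,0,0,0,0,0,1],[0,0,0,0,0,0,1]]'
```

```text
[ 365.16 -279.12  154.48]
76 [ 345.66 -278.79   76.  ]
clock: 31.43
eef_pos: [342.9, -280.6, 124.9]
tcp_rot: [-1.571, 0.001, -0.001]
contact_force: [-0.2, 0.3, -0.5]
opening: 0.998
```

```bash
python3 -m crank '[[0,0,0,0.2,0,0.1,1],[0,0,0,0,0,0,1],[0,0,0,0,1.2,0,1],[0,0,0,0,1.2,0,1],[0,0,0,0,0.8,0,1],[0,0,0,0,0,0,1],[0,0,0,0,0,0,1],[0,0,0,0,0,0,1],[0,0,0,0,0,0,1],[0,0,0,0,0,0,1]]'
```

```text
clock: 32.27
eef_pos: [347.7, -280.9, 94.7]
tcp_rot: [-1.574, -0.003, -0.001]
contact_force: [-0.2, 0.5, 0.8]
opening: 1.003
```

```bash
python3 -m crank '[[0,0,0,-0.25,0,0.1,1],[0,0,0,0,0,0,1],[0,0,0,0,1.2,0,1],[0,0,0,0,1.2,0,1],[0,0,0,0,1.2,0,1],[0,0,0,0,0.8,0,1],[0,0,0,0,0,0,1],[0,0,0,0,0,0,1],[0,0,0,0,0,0,1],[0,0,0,0,0,0,1]]'
```

```text
clock: 33.1
eef_pos: [346.6, -281.4, 52.2]
tcp_rot: [-1.578, -0.008, -0.001]
contact_force: [-0.3, -0.1, -0.4]
opening: 0.998
```

```bash
python3 -m crank '[[0.4,0,0.4,-0.1,0.4,0.15,1],[0,0,0,0,0.6,0,1],[0,0,0,0,0.4,0,1],[0,0,0,0,0,0,1],[0,0,0,0,0,0,1],[0,0,0,0,0,0,-1],[0,0,0,0,0,0,-1],[0,0,0,0,0,0,-1],[0,0,0,0,0,0,-1],[0,0,0,0,0,0,-1]]' 80
```

```text
clock: 33.93
eef_pos: [345.6, -280.1, 38.2]
tcp_rot: [-1.571, -0.0, -0.001]
contact_force: [0.7, -0.1, -4.2]
opening: 0.704
```

```bash
python3 -m crank '[[0,0,0,0,0,0,-1],[0,0,0,0,0,0,-1],[0,0,0,0,-1,0,-1],[0,0,0,0,-2.2,0,-1],[0,0,0,0,-2.5,0,-1],[0,0,0,0,-2.5,0,-1],[0,0,0,0,-2.5,0,-1],[0,0,0,1.2,-0.8,0.5,-1],[0,0,0,2,0,0.8,-1],[0,0,0,2.2,0,0.8,-1]]'
```

```text
clock: 34.77
eef_pos: [393.3, -255.6, 159.2]
tcp_rot: [-1.563, 0.01, -0.004]
contact_force: [0.2, -1.0, -6.6]
opening: 0.697
```

```bash
python3 -m crank '[[0,0,0,2.4,0,0.9,-1],[0,0,0,2.6,0,1,-1],[0,0,0,2.6,0,1,-1],[0,0,0,2.6,0,1,-1],[0,0,0,2.6,0,0.9,-1],[0,0,0,2.4,0,0.9,-1],[0,0,0,1.6,0,0.6,-1],[0,0,0,0.8,0,0.3,-1],[0,0,0,0.4,0,0.1,-1],[0,0,0,0,0,0,-1]]'
```

```text
clock: 35.6
eef_pos: [579.1, -180.8, 159.8]
tcp_rot: [-1.56, 0.016, -0.003]
contact_force: [-0.4, -1.0, -7.8]
opening: 0.698
```

```bash
python3 -m crank '[[-0.6,0,-0.9,1,0,0,-1],[0,0,0,1.2,0,0,-1],[0,0,0,0.5,0,-0.2,-1],[0,0,0,0,0.8,0,-1],[0,0,0,0,1.2,0,-1],[0,0,0,0,1.2,0,-1],[0,0,0,0,0.8,0,-1],[0,0,0,0,0,0,-1],[0,0,0,0,0,0,-1],[0,0,0,0,0,0,-1]]'
```

```text
clock: 36.43
eef_pos: [602.2, -185.1, 112.8]
tcp_rot: [-1.57, 0.007, -0.006]
contact_force: [-0.6, 0.7, -6.3]
opening: 0.702
```

```bash
python3 -m crank '[[0,0.3,-0.4,0.43,0,0.2,-1],[0,0,0,0,0,0,-1],[0,0,0,0,0.8,0,-1],[0,0,0,0,1.3,0,-1],[0,0,0,0,1.2,0,-1],[0,0,0,0,0.7,0,-1],[0,0,0,0,0,0,-1],[0,0,0,0,0,0,-1],[0,0,0,0,0,0,-1],[0,0,0,0,0,0,-1]]'
```

```text
clock: 37.27
eef_pos: [607.3, -182.8, 68.7]
tcp_rot: [-1.57, -0.002, -0.012]
contact_force: [-1.1, 0.7, -6.1]
opening: 0.699
```

```bash
python3 -m crank '[[0,0,0.1,-0.1,0.25,0,-1],[0,0,0,0,0,0,-1],[0,0,0,0,0.1,0,-1],[0,0,0,0,0,0,-1],[0,0,0,0,0,0,-1],[0,0,0,0,0,0,-1],[0,0,0,0,0,0,-1],[0,0,0,0,0,0,-1],[0,0,0,0,0,0,-1],[0,0,0,0,0,0,-1]]'
python3 - <<'E'
from h import *
s=r.sense();print(s['eef_pos'],s['tcp_rot'],s['contact_force'])
cv2.imwrite('pics/w9.png',cams.grab_frame('wrist'))
E
```

```text
clock: 38.1
eef_pos: [607.6, -183.3, 66.8]
tcp_rot: [-1.572, -0.003, -0.012]
contact_force: [0.3, -0.1, -7.2]
opening: 0.691
[ 607.55 -183.29   66.85] [-1.57 -0.   -0.01] [ 0.26 -0.06 -7.21]
```

View pics/w9.png

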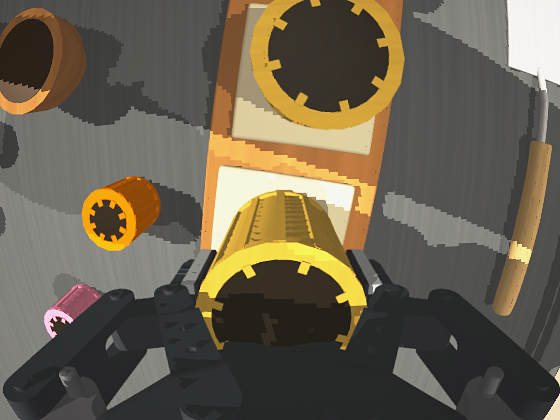

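```bash
python3 -m crank '[[0,0,0.1,-0.1,0.2,0,-1],[0,0,0,0,0,0,-1],[0,0,0,0,0.12,0,-1],[0,0,0,0,0,0,-1],[0,0,0,0,0,0,-1],[0,0,0,0,0,0,-1],[0,0,0,0,0,0,-1],[0,0,0,0,0,0,-1],[0,0,0,0,0,0,-1],[0,0,0,0,0,0,-1]]'
```

```text
clock: 38.98
eef_pos: [607.0, -183.4, 64.3]
tcp_rot: [-1.572, -0.002, -0.012]
contact_force: [-0.7, -0.6, -5.6]
opening: 0.699
```

```bash
python3 -m crank '[[0,0,0,0,0.1,0,-1],[0,0,0,0,0,0,-1],[0,0,0,0,0,0,-1],[0,0,0,0,0,0,0.4],[0,0,0,0,0,0,0.5],[0,0,0,0,0,0,0.7],[0,0,0,0,0,0,1],[0,0,0,0,0,0,1],[0,0,0,0,0,0,1],[0,0,0,0,0,0,1]]'
```

```text
clock: 39.82
eef_pos: [609.8, -184.3, 66.4]
tcp_rot: [-1.574, -0.008, -0.012]
contact_force: [-0.5, -1.1, -0.2]
opening: 1.002
```

```bash
python3 -m crank '[[0,0,0,0,-1,0,1],[0,0,0,0,-2.5,0,1],[0,0,0,0,-3,0,1],[0,0,0,0,-3,0,1],[0,0,0,0,-3,0,1],[0,0,0,-2,-1,0,1],[0,0,0,-2,0,0,1],[0,0,0,-1.5,0,0,1],[0,0,0,0,0,0,1],[0,0,0,0,0,0,1]]'
python3 - <<'E'
from h import *
s=r.sense();print(s['eef_pos'],s['tcp_rot'],s['contact_force'])
cv2.imwrite('pics/w10.png',cams.grab_frame('wrist'))
E
python3 -m crank '[[0,0,0,-3,0,0,1],[0,0,0,-3,0,0,1],[0,0,0,-3,0,0,1],[0,0,0,-3,0,0,1],[0,0,0,-3,0,0,1],[0,0,0,-3,0,0,1],[0,0,0,-3,0,0,1],[0,0,0,-1.5,0,0,1],[0,0,0,0,0,0,1],[0,0,0,0,0,0,1]]'
python3 - <<'E'
from h import *
for n in('top','scene'): cv2.imwrite(f'pics/{n}9.png',cams.grab_frame(n))
t=cv2.imread('pics/top9.png');sc=cv2.imread('pics/scene9.png')
T=[(658,95.7,37,40),(640.5,4.3,45,52),(624.8,-92.4,53,64),(606.5,-183,61,76)]
for x,y,D,H in T:
    out=[]
    for n,im in(('top',t),('scene',sc)):
        c=proj(n,[[x,y,26+H/2]])[0]
        try:
            out.append(fit({n:comp(im,c,int(sil(n,x,y,D,H,26).ptp(0).max()/2+5) if hasattr(np.ndarray,'ptp') else int(np.ptp(sil(n,x,y,D,H,26),0).max()/2+4))},D,H,26,[x,y]))
        except Exception as e: out.append(repr(e))
    print(D,(x,y),out)
print('pw',back('top',(195,272),24))
E
```

```text
clock: 40.65
eef_pos: [553.1, -183.4, 215.3]
tcp_rot: [-1.575, -0.013, -0.011]
contact_force: [0.4, -0.2, 0.0]
opening: 0.997
[ 553.07 -183.4   215.29] [-1.58 -0.01 -0.01] [ 0.44 -0.17  0.  ]
clock: 41.53
eef_pos: [327.8, -181.4, 211.0]
tcp_rot: [-1.576, -0.017, -0.009]
contact_force: [0.7, -0.5, 0.2]
opening: 1.001
37 (658, 95.7) ["AttributeError('`ptp` was removed from the ndarray class in NumPy 2.0. Use np.ptp(arr, ...) instead.')", "AttributeError('`ptp` was removed from the ndarray class in NumPy 2.0. Use np.ptp(arr, ...) instead.')"]
45 (640.5, 4.3) ["AttributeError('`ptp` was removed from the ndarray class in NumPy 2.0. Use np.ptp(arr, ...) instead.')", "AttributeError('`ptp` was removed from the ndarray class in NumPy 2.0. Use np.ptp(arr, ...) instead.')"]
53 (624.8, -92.4) ["AttributeError('`ptp` was removed from the ndarray class in NumPy 2.0. Use np.ptp(arr, ...) instead.')", "AttributeError('`ptp` was removed from the ndarray class in NumPy 2.0. Use np.ptp(arr, ...) instead.')"]
61 (606.5, -183) ["AttributeError('`ptp` was removed from the ndarray class in NumPy 2.0. Use np.ptp(arr, ...) instead.')", "AttributeError('`ptp` was removed from the ndarray class in NumPy 2.0. Use np.ptp(arr, ...) instead.')"]
pw [405.89 165.55  24.  ]
```

View pics/top9.png

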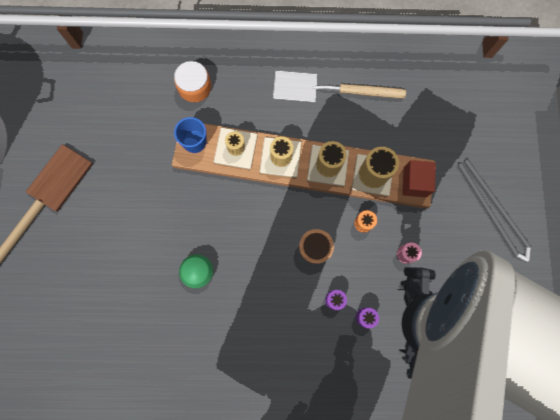

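View pics/scene9.png

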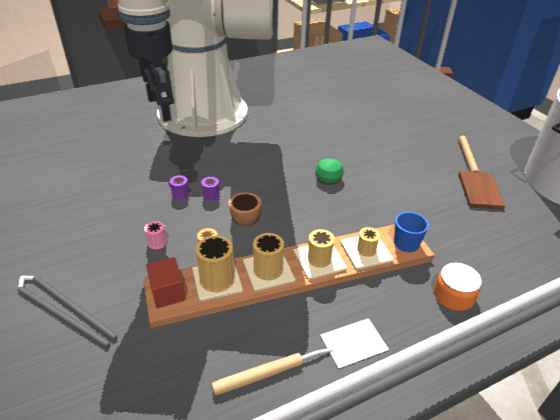

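View pics/w10.png

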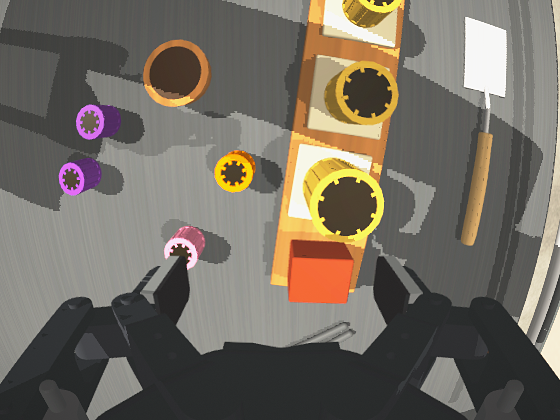

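```bash
python3 - <<'E'
from h import *
t=cv2.imread('pics/top9.png');sc=cv2.imread('pics/scene9.png')
p=np.array([553.07,-183.4,215.29]);q=np.array([-1.575,-.013,-.011])
print('wrist 76',wback((347.5,204),102,p,q),'64',wback((367,92),90,p,q))
def brass(im):
    h=cv2.cvtColor(im,cv2.COLOR_BGR2HSV)
    return ((h[...,0]>14)&(h[...,0]<32)&(h[...,1]>135)&(h[...,2]>45)).astype(np.uint8)
import h as H_;H_.brass=brass
T=[(658,95.7,37,40),(640.5,4.3,45,52),(624.8,-92.4,53,64),(606.5,-183,61,76)]
a,b=t.copy(),sc.copy()
for x,y,D,H in T:
    for n,im,o in(('top',t,a),('scene',sc,b)):
        S=sil(n,x,y,D,H,26);c=proj(n,[[x,y,26+H/2]])[0]
        m=brass(im);z=np.zeros_like(m);cv2.fillConvexPoly(z,np.round((S-c)*1.12+c).astype(np.int32),1)
        hu=cv2.convexHull(np.argwhere(m&z)[:,::-1].astype(np.int32))[:,0]
        f,k=fit({n:hu},D,H,26,np.array([x,y]));print(D,n,(x,y),f,round(k,3))
        cv2.polylines(o,[np.round(S).astype(np.int32)],True,(255,0,255),1)
cv2.imwrite('pics/fin.png',np.vstack([cv2.resize(a[115:215,170:440],(780,289)),cv2.resize(b[210:320,140:440],(780,286))]))
E
```

```text
wrist 76 [ 606.79 -181.58  102.  ] 64 [623.65 -92.75  90.  ]Traceback (most recent call last):
  File "<stdin>", line 15, in <module>
TypeError: 'NoneType' object is not subscriptable
```

```bash
python3 - <<'E'
from h import *
a=cv2.imread('pics/top9.png');b=cv2.imread('pics/scene9.png')
a=cv2.resize(a,None,fx=3,fy=3);b=cv2.resize(b,None,fx=3,fy=3)
for x,y,D,H in [(658,95.7,37,40),(640.5,4.3,45,52),(624.8,-92.4,53,64),(606.5,-183,61,76)]:
    for n,o in(('top',a),('scene',b)):
        cv2.polylines(o,[np.round(sil(n,x,y,D,H,26)*3+1).astype(np.int32)],True,(255,0,255),1)
cv2.imwrite('pics/fin.png',np.vstack([cv2.resize(a[345:645,510:1310],(780,292)),cv2.resize(b[640:960,440:1300],(780,290))]))
E
```

```text
(no output)
```

View pics/fin.png

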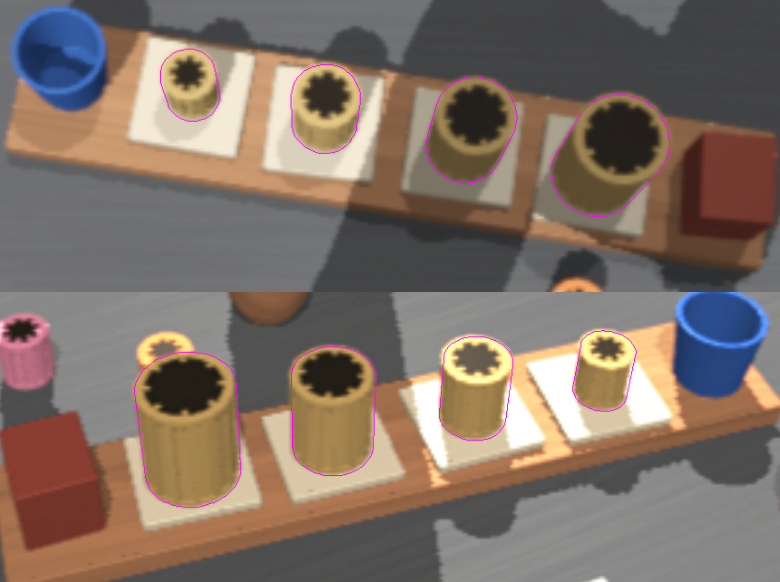

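The outlines drawn at the tile centres fit all four moulds to within 1–2 mm. All of them are upright and in order, and the robot is clear, so I'm handing in.

```bash
python3 -c "
from rig import order,r
print(r.sense()['clock']);print(order.sign_off())"
```

```text
41.6333
the job is handed in; nothing more can be done
None
```

All four brass moulds stand upright in size order on the cream tiles. The 40 mm one is next to the blue cup, then 52 and 64, with the 76 at the brick end. The job was handed in at 41.6 s with the gripper open and clear of everything.

- **Placing:** The wrist camera put every mould within about 2 mm of its tile's measured centre. Outlines drawn at the tile centres in the final top and scene pictures also matched to about 1–2 mm.
- **Other objects:** The green paperweight shows at the same pixels in the top picture as at the start, (195,272). The decoys and the brown block also look unmoved.
- **Forces:** The readings never went above about 8 N, which was the weight of the largest mould.
- **Checks that failed or disagreed:** Two attempts at an automatic outline fit of the final pictures crashed on script errors, so the outline comparison was made by eye. In one wrist view of tile b, the tile centre I picked by hand was about 3–4 mm off along the row from the other estimates. I put that down to the tile's side edge being included in the picked corners.

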